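# Stand the jar in its stand and twist the cap off

## Robot

A 6-joint arm with a two-finger parallel gripper is mounted at the origin on a cart in front of the work surface, level with it; the furniture and walls round the work are solid. World frame = base frame: x ahead of the robot, y to its left, z up, the work surface at z = 0. Lengths are in m, angles in rad, forces in N, time in s.
With the tool pointing down it reaches from about 0.3 to 0.875 m from the base axis. Payload 4.2 kg.
Tool frame: the origin (TCP) lies at the very end of the fingers, on their centre line; the grasp point (between the pads) lies 19 mm behind it; z points along the fingers, y is the line along which they close (so a half turn about z gives the same grasp; the last joint's range is limited). The gripper opens to 85 mm and grips with 20 to 120 N. Pads are 22 mm wide; open, the fingers measure 114 mm over their backs; the gripper's body (76 mm by 85 mm) begins 54 mm behind the grasp point. The pads swing forward as they close: fully open they stand 13 mm farther back than shut.
Start: joints at [-1.189, 0.32, 1.565, -0, 1.257, -0.02], TCP at [0.225, -0.529, 0.209] pointing down, gripper open.
Joint ranges: [-3.11, 3.11], [-0.84, 2.01], [0.21, 2.61], [-1.34, 4.49], [0.05, 2.63], [-2.56, 2.56]. Speed limits (rad/s): [2.57, 2.57, 3.14, 3.14, 3.14, 3.14].

## Interface

Orientations are given as a rotation vector (axis times angle).
In Python, from rig import state, eyes, ticket gives the robot as it stands.
- The arm moves only by the tool arm_command, never from a script. Its argument "steps" is a list of rows, each a list of 3 entries, a list of its own where there are three numbers: the opening, from 0 (shut) to 1 (fully open), then the shift along the tool's x, y, z as a fraction of full scale, then the turn, a rotation vector about the tool's x, y, z as a fraction of full scale. A call has 1 to 10 rows; each row is the pose to reach, as a shift and turn from the pose commanded when the call began, along the tool's axes at that moment; what a row does not reach only later rows make up. Full scale, the value 1, is 250 mm for a shift and 90 degrees for a turn. A row lasts 1/12 s, in which the tool goes at most 41.7 mm and 7.16 degrees, less where a joint would pass 70% of its speed; a pose out of reach is approached as far as the arm can. A call with a number of a shift or a turn outside -1 to 1 is refused whole. A call with a gripper value outside its range is refused whole. The fingers move at their own pace and stop on an object; the grip force is fixed at half the most. Time passes only in rows, so rows that repeat a pose let the fingers close. It gives the time, the measured TCP pose, the force, the opening and the grip force at its end, in the units of the state.
- state(): the state, without advancing time (a new reading comes with each control period).
- eyes.get_image(name): name is "side" or "top" or "wrist"; returns a dict with "color" (400x640x3 uint8, red, green, blue), "camera_matrix" (3x3 intrinsics, pixels), "k1" (the pictures are not rectified: a ray, as slopes to the right and down, at radius r is drawn at 1 + k1 r^2 times it, then the intrinsics apply), "camera_from_world" (4x4, takes a point from world to camera coordinates). Camera axes: x right, y up, looking along -z (the intrinsics and any distortion apply to the point x, -y, -z); pixel columns grow to the right and rows downward; lengths in m; the calibration is good to about 2 mm. A picture is of the moment at which its call begins. There is no depth.
- ticket.hand_in(): hands the job in; it is judged then, once.
The state is a dict: "time": time; "joint_positions": joint angles; "joint_velocities": joint speeds; "joint_torque": joint torques, N m; "tcp_pos": TCP position; "tcp_rot": TCP orientation; "wrist_force": force on the tool from outside, world axes, zero at the start; "moment": the same for the moment, N m; "gripper_width": finger opening in m; "grasp_force": force on a finger pad.
Only numpy, scipy, OpenCV 4.12 (cv2) and the standard library are available. Lean on these libraries where they do the work, as an engineer would, in place of code of your own. Each camera call takes 0.05 s, during which the arm holds its last target. There are 200 camera calls.

## Task

Stand the closed square jar upright and fully home in the square socket of the wooden jar stand, which stops it from turning. Then twist its tight cap anticlockwise until the thread lets go, with the jar staying down in the socket, lift the cap and finish while still holding it level just above the jar's open mouth, with a finger's width or two of clear air under it: do not let go. Leave the other things on the table where they are.

Things in the scene. Friction and masses are not known exactly. Their poses are not given: they have to be found in the camera images.
- jar: white stoneware jar, 0.3 kg: square body 56 x 56 mm, 61 mm tall, round neck up to the rim at 84 mm; stands loose on the table with its metal cap screwed on (115 mm tall with the cap's bar). Origin: centre of its underside; z up, x and y square to its sides. It may be carried by its cap. Any of the four ways round fits the socket, where it has about 0.05 rad of play
- cap: round grey metal cap of the jar, 58 mm across, 25 mm tall, 0.06 kg, with a grip bar on top: 46 mm along the cap's x, 16 mm thick along y, 26 mm high (25 to 51 mm above the origin). Origin: centre of the skirt's lower edge, 64 mm above the jar's origin while on; z up. The skirt reaches 20 mm down over the neck
- jar_stand: wooden block 120 x 120 x 36 mm with a screw at each corner, fixed to the table, with a square socket in the middle: 59 x 59 mm, 26 mm deep, chamfered 3 mm at the mouth, its sides parallel to the block's. Origin: centre of its underside, z up, x and y square to its sides
- socket_floor (a point): centre of the socket's floor, 10 mm above the table, axes as the block's; the jar's origin comes here when it is fully home
- jar_rim (a point): centre of the jar's mouth, on the jar's axis, 84 mm above the jar's origin
- cap_bar_end (a point): one end of the cap's grip bar, 23 mm along +x from its axis, 38 mm above its origin. Closed, the cap's x stands 0.21 to 0.52 rad anticlockwise (from above) of the jar's x; its two lugs are free of the neck's ridges at 1.47 to 2.75 rad, so turn it about 1.4 rad. It is stiff until then, does not rise as it turns, and is loose once free
- glass_tumbler: bystander: clear drinking glass, 77 mm across, 99 mm tall, loose, standing upright; origin at the centre of its underside
- mug_old: bystander: white mug with a dark green band, 84 mm across and 120 mm with handle, 91 mm tall, loose, at the back; origin at the centre of its underside

How it is judged:
By the outcome, as a careful person would: the job done as asked, in the order asked, and still so for the second after the job is handed in, while the arm keeps its last pose, push and grip.
It also fails if it takes over 51 s, if anything falls off the work surface, if the arm or the gripper's body presses on something with over 40 N, if the wrist force passes 120 N, or if a joint passes its speed limit or range.

## Working session

There is one attempt and no reset: what is moved stays moved. The work goes in short steps, Python scripts to look and compute and a tool call to move; the robot and the scene stay as the last step left them, time stands still between calls to the robot, and variables do not carry over. Pictures are saved under pics/ and viewed, at most 10 in all, crops included, and the job is handed in when it is done.

Besides the shell and the picture viewer there is one more tool, called after "Emit:" as name([rows], argument=value, ...), one row to a line, values as JSON. arm_command: Moves the arm, as the interface text tells. Shift numbers are shares of 250 mm and turn numbers shares of 90 degrees, none past 1 either way. Its arguments: {"type":"object","properties":{"steps":{"type":"array"}},"required":["steps"]}

```bash
mkdir -p pics; ls; cat > h.py <<'E'
import numpy as np, cv2
from scipy.spatial.transform import Rotation as R
from rig import state, eyes, ticket
def grab(n,f):
    d=eyes.get_image(n); cv2.imwrite('pics/'+f,d['color'][:,:,::-1]); np.savez('pics/'+f[:-4]+'.npz',**d); return d
def proj(d,P):
    T=d['camera_from_world']; K=d['camera_matrix']; P=np.atleast_2d(P)
    c=P@T[:3,:3].T+T[:3,3]; s=np.c_[c[:,0]/-c[:,2],-c[:,1]/-c[:,2]]
    s=s*(1+d['k1']*(s**2).sum(1,keepdims=True)); return s@K[:2,:2].T+K[:2,2]
def ray(d,uv):
    K=d['camera_matrix'];T=d['camera_from_world']
    D=np.array([float(d['k1']),0,0,0,0])
    s=cv2.undistortPoints(np.array(uv,float).reshape(-1,1,2),K,D).reshape(-1,2)
    v=np.c_[s[:,0],-s[:,1],-np.ones(len(s))]@T[:3,:3]
    return -T[:3,:3].T@T[:3,3], v
def plane(d,uv,z):
    o,v=ray(d,uv); return o+v*((z-o[2])/v[:,2])[:,None]
def load(f): return dict(np.load('pics/'+f+'.npz'))
E
python3 - <<'E'
from h import *
a=grab('top','top0.png'); b=grab('side','side0.png')
for d in(a,b): print(ray(d,[[320,200]]),d['k1'],d['camera_matrix'][0,0])
s=state(); print(s)
E
```

```text
pics
(array([ 0.45616028, -0.01526583,  0.91950511]), array([[ 0.20184793, -0.00342563, -0.97942484]])) -0.0022081499242590876 409.6355320034088
(array([0.54473024, 0.72071936, 0.70175963]), array([[ 0.07603223, -0.76144202, -0.64397127]])) -0.09813999842805442 450.93389777882703
{'time': 0.1, 'joint_positions': array([-1.18899338e+00,  3.20196768e-01,  1.56556838e+00, -9.01402522e-07,
        1.25740067e+00, -2.00011873e-02]), 'joint_velocities': array([ 0.00018331, -0.00037951, -0.00219751, -0.00040987,  0.00045086,
        0.00118571]), 'joint_torque': array([ 9.41211110e-04, -4.16407764e+01, -2.34704769e+01,  4.04220725e-05,
        4.84304575e-03,  3.52272600e-06]), 'tcp_pos': array([ 0.22469536, -0.52876917,  0.20847988]), 'tcp_rot': array([-3.07688936e+00, -6.26606932e-01,  4.45698800e-04]), 'wrist_force': array([-0.5533112 ,  0.55362991,  0.70509997]), 'moment': array([ 0.05603278,  0.01558237, -0.04421928]), 'grasp_force': 0.0, 'gripper_width': 0.08517005358397513}
```

View pics/top0.png

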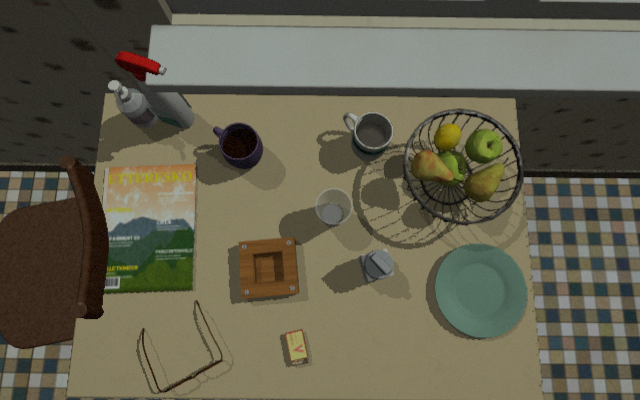

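View pics/side0.png

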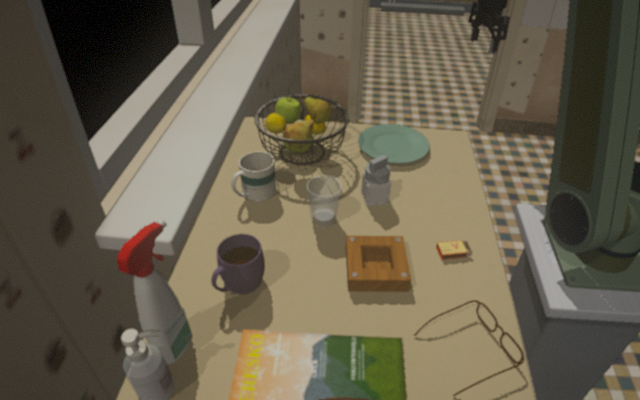

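The top view shows the stand at about (269,268), the jar with its cap at (378,265), and the tumbler between and above them at (333,207). The side view shows the jar at (376,185) and the stand at (377,263). I'll zoom in on the jar and stand.

```bash
python3 - <<'E'
from h import *
a=load('top0'); b=load('side0')
c1=cv2.resize(a['color'][235:295,350:410],(390,390),interpolation=cv2.INTER_CUBIC)
c2=cv2.resize(a['color'][228:308,229:309],(390,390),interpolation=cv2.INTER_CUBIC)
c1=cv2.convertScaleAbs(c1,alpha=1.5)
cv2.imwrite('pics/c0.png',np.hstack([c1,c2])[:,:,::-1])
hsv=cv2.cvtColor(a['color'],cv2.COLOR_RGB2HSV)
print(hsv[250,250],hsv[265,378],hsv[268,269],hsv[300,350], hsv[275,375])
m=((hsv[:,:,0]<16)&(hsv[:,:,1]>130)).astype(np.uint8)
m[:225]=0;m[310:]=0;m[:,:225]=0;m[:,315:]=0
m=cv2.morphologyEx(m,cv2.MORPH_OPEN,np.ones((3,3)))
cs,_=cv2.findContours(m,cv2.RETR_EXTERNAL,2); c=max(cs,key=cv2.contourArea)
r=cv2.minAreaRect(c); print(r); p=cv2.boxPoints(r)
w=plane(a,p,.036); print(w, w.mean(0), np.linalg.norm(np.diff(w,axis=0),axis=1))
E
```

```text
[ 16 167 107] [90 12 82] [ 16 168 105] [ 22  73 136] [75 26 78]
((278.0, 271.0), (2.0, 2.0), 90.0)
[[0.48532082 0.07130493 0.036     ]
 [0.48536825 0.06705931 0.036     ]
 [0.48118649 0.06692698 0.036     ]
 [0.48113923 0.07116841 0.036     ]] [0.4832537  0.06911491 0.036     ] [0.00424589 0.00418385 0.00424169]
```

View pics/c0.png

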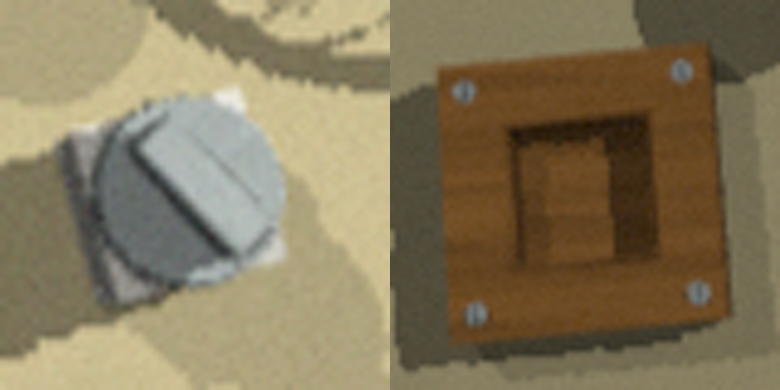

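The crop shows the cap bar's top running from about (155,133) to (255,237) in the left panel. The body edges are rotated about 15° and the stand about 5°. The stand's screws are at (463,91), (681,71), (698,293) and (475,314).

```bash
python3 - <<'E'
from h import *
a=load('top0'); b=load('side0')
f=lambda p,s,o:(np.array(p,float)+.5)/s-.5+o
scr=f(np.array([[463,91],[681,71],[698,293],[475,314]])-[390,0],4.875,[229,228])
blk=f(np.array([[440,68],[708,44],[730,315],[452,340]])-[390,0],4.875,[229,228])
for n,p in(('scr',scr),('blk',blk)):
    w=plane(a,p,.036); e=np.roll(w,-1,0)-w
    print(n,w.mean(0).round(4),np.linalg.norm(e,axis=1).round(4),np.degrees(np.arctan2(e[:,1],e[:,0])).round(1))
bar=f([[140,150],[238,255],[274,221],[176,116]],6.5,[350,235])
w=plane(a,bar,.115); e=np.roll(w,-1,0)-w
print('bar',w.mean(0).round(4),np.linalg.norm(e,axis=1).round(4),np.degrees(np.arctan2(e[:,1],e[:,0])).round(1))
body=f([[235,90],[285,260],[118,300]],6.5,[350,235])
w=plane(a,body,.061); e=np.diff(w,axis=0)
print('body',((w[0]+w[2])/2).round(4),np.linalg.norm(e,axis=1).round(4),np.degrees(np.arctan2(e[:,1],e[:,0])).round(1))
# cap disc: lighter bluish-ish circle at z=.089: centre approx
# left (93,190) right(287,190) top (190,95) bottom (190,287)
print('cap',plane(a,f([[189,190]],6.5,[350,235]),.089))
c1=cv2.resize(b['color'][145:215,345:415],(390,390),interpolation=cv2.INTER_CUBIC)
c2=cv2.resize(b['color'][225:300,340:415],(390,390),interpolation=cv2.INTER_CUBIC)
cv2.imwrite('pics/c1.png',cv2.convertScaleAbs(np.hstack([c1,c2]),alpha=1.4)[:,:,::-1])
print(plane(a,[[333,214]],0))
E
```

```text
scr [0.4918 0.0919 0.036 ] [0.0963 0.0963 0.0963 0.0962] [ -84.1 -174.1   95.9    5.9]
blk [0.4923 0.0904 0.036 ] [0.1187 0.1176 0.1198 0.1173] [ -84.2 -174.    95.6    5.5]
bar [ 0.4982 -0.1388  0.115 ] [0.042  0.0149 0.0421 0.015 ] [-136.9  -47.4   43.   133.1]
body [ 0.4981 -0.1375  0.061 ] [0.0556 0.0548] [-164.7  103.8]
cap [[ 0.4980685  -0.13727115  0.089     ]]
[[ 0.61349105 -0.04842557  0.        ]]
```

View pics/c1.png

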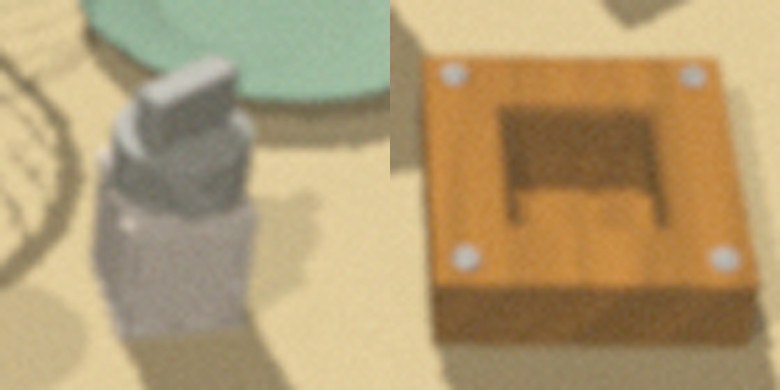

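Side view: the screws are at crop (454,73), (693,75), (725,259) and (466,258), and the bar top is centred near (190,83). I'll cross-check these and work out the first move.

```bash
cat >> h.py <<'E'
def go(p,yaw,cur=None):
    """shift/turn fractions from current (or given (pos,rotvec)) to pointing down at p with tool-x yaw (rad)"""
    s=state(); p0,r0=cur if cur else (s['tcp_pos'],s['tcp_rot'])
    R0=R.from_rotvec(r0); Rt=R.from_euler('z',yaw)*R.from_rotvec([np.pi,0,0])
    x=R0.as_matrix()[:,0]; print('yaw now',np.arctan2(x[1],x[0]).round(4))
    print('shift',(R0.inv().apply(np.array(p)-p0)/.25).round(4),'turn',((R0.inv()*Rt).as_rotvec()/(np.pi/2)).round(4))
E
python3 - <<'E'
from h import *
b=load('side0')
f=lambda p,s,o:(np.array(p,float)+.5)/s-.5+o
scr=f(np.array([[454,73],[693,75],[725,259],[466,258]])-[390,0],5.2,[340,225])
w=plane(b,scr,.036); e=np.roll(w,-1,0)-w
print(w.mean(0).round(4),np.linalg.norm(e,axis=1).round(4),np.degrees(np.arctan2(e[:,1],e[:,0])).round(1))
print('bar',plane(b,f([[190,83]],390/70,[345,145]),.115))
go([.498,-.138,.21],np.radians(43))
E
```

```text
[0.4913 0.0932 0.036 ] [0.0961 0.0964 0.0963 0.0968] [-174.1   95.9    6.1  -84.2]
bar [[ 0.49700539 -0.1305085   0.115     ]]
yaw now 0.4018
shift [ 1.6174 -1.0111 -0.0044] turn [-1.00e-03 -2.00e-04 -2.22e-01]
```

Emit:
arm_command([
  [0.6,[0.81,-0.505,0],[0,0,-0.11]],
  [0.6,[0.81,-0.505,0],[0,0,-0.11]],
  [0.6,[0.81,-0.505,0],[0,0,-0.11]],
  [0.6,[0.81,-0.505,0],[0,0,-0.11]],
  [0.6,[0.81,-0.505,0],[0,0,-0.11]],
  [0.6,[0.81,-0.505,0],[0,0,-0.11]],
  [0.6,[0.81,-0.505,0],[0,0,-0.11]],
  [0.6,[0.81,-0.505,0],[0,0,-0.11]],
  [0.6,[0.81,-0.505,0],[0,0,-0.11]],
])

```text
time: 0.85
tcp_pos: [0.3616, -0.3341, 0.2091]
tcp_rot: [3.012, 0.891, -0.001]
wrist_force: [0.1, 0.6, 0.7]
gripper_width: 0.0513
grasp_force: 0.0
```

```bash
python3 - <<'E'
from h import *
go([.498,-.138,.21],np.radians(43)); s=state(); print(s['time'],s['tcp_pos'],s['joint_positions'])
E
```

```text
yaw now 0.5751
shift [ 0.8843 -0.3615 -0.0044] turn [-1.000e-04  4.000e-04 -1.116e-01]
0.85 [ 0.3616385  -0.33408821  0.20905505] [-7.68710068e-01  1.89668667e-01  1.74519328e+00 -7.26474737e-04
  1.20690666e+00  2.27212510e-01]
```

Emit:
arm_command([
  [0.6,[0.884,-0.361,0],[0,0,-0.112]],
  [0.6,[0.884,-0.361,0],[0,0,-0.112]],
  [0.6,[0.884,-0.361,0],[0,0,-0.112]],
  [0.6,[0.884,-0.361,0],[0,0,-0.112]],
  [0.6,[0.884,-0.361,0],[0,0,-0.112]],
  [0.6,[0.884,-0.361,0],[0,0,-0.112]],
  [0.6,[0.884,-0.361,0],[0,0,-0.112]],
  [0.6,[0.884,-0.361,0],[0,0,-0.112]],
  [0.6,[0.884,-0.361,0],[0,0,-0.112]],
  [0.6,[0.884,-0.361,0],[0,0,-0.112]],
])

```text
time: 1.68
tcp_pos: [0.4976, -0.1396, 0.2091]
tcp_rot: [2.924, 1.148, -0.001]
wrist_force: [0.0, -0.1, 0.7]
gripper_width: 0.0513
grasp_force: 0.0
```

```bash
python3 - <<'E'
from h import *
d=grab('wrist','w0.png'); s=state(); print(s['tcp_pos'],s['time']); go([.498,-.138,.21],np.radians(43))
print(proj(d,[[.498,-.138,.115],s['tcp_pos']]))
E
```

```text
[ 0.4975637  -0.13955944  0.20913925] 1.7333
yaw now 0.7479
shift [ 0.0055 -0.0034 -0.0034] turn [-0.      0.0003 -0.0017]
[[316.27620044 192.51692617]
 [317.23461353 239.84805546]]
```

View pics/w0.png

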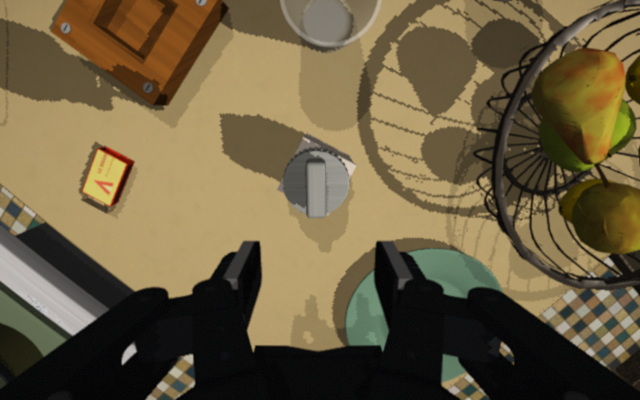

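The wrist view shows the bar at (317,185), nearly aligned with the image column, with the jar body rotated beneath it. I'll take a closer crop.

```bash
python3 - <<'E'
from h import *
d=load('w0')
cv2.imwrite('pics/c2.png',cv2.resize(d['color'][125:235,262:372],(600,600),interpolation=cv2.INTER_CUBIC)[:,:,::-1])
c,s=np.cos(.7479),np.sin(.7479)
for z in(.115,.089):
  P=[[.498+a*c-b*s,-.138+a*s+b*c,z] for a,b in((.023,.008),(.023,-.008),(-.023,-.008),(-.023,.008))]
  print((proj(d,P)-[262,125])*600/110)
E
```

```text
[[238.9960407  209.59847192]
 [352.85530997 209.61442595]
 [350.58864549 519.9589734 ]
 [241.77446516 519.93208958]]
[[244.68164813 182.2535008 ]
 [348.46033791 182.26759856]
 [346.58285947 467.38495397]
 [246.97003853 467.36225009]]
```

View pics/c2.png

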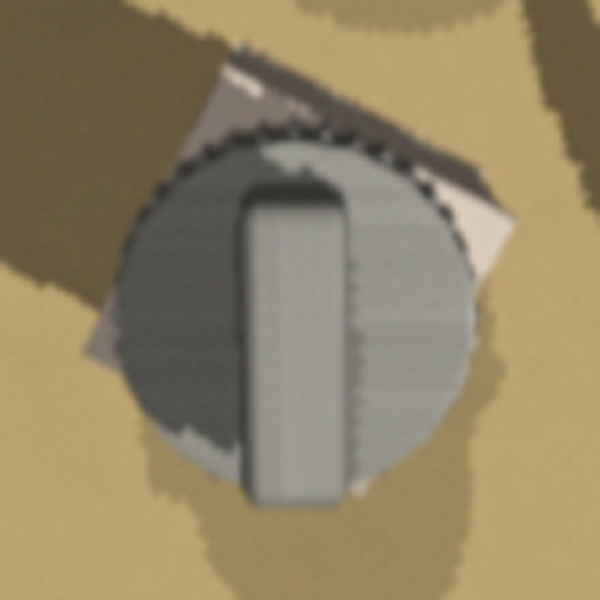

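The bar top spans rows 200–505 and columns 243–350 of the crop. The body's top-face corners are at (85,355), (225,68) and (515,220).

```bash
python3 - <<'E'
from h import *
d=load('w0')
f=lambda p:(np.array(p,float)+.5)*110/600-.5+[262,125]
w=plane(d,f([[85,355],[225,68],[515,220]]),.061); e=np.diff(w,axis=0)
print(((w[0]+w[2])/2).round(4),np.linalg.norm(e,axis=1).round(4),np.degrees(np.arctan2(e[:,1],e[:,0])).round(1))
w=plane(d,f([[243,200],[350,200],[347,505],[244,505]]),.115);print(w.mean(0)); e=np.roll(w,-1,0)-w
print(np.linalg.norm(e,axis=1).round(4),np.degrees(np.arctan2(e[:,1],e[:,0])).round(1))
go([.499,-.137,.094],np.radians(43))
E
```

```text
[ 0.4985 -0.1372  0.061 ] [0.0552 0.0554] [ 16.1 -74.7]
[ 0.49936571 -0.1362863   0.115     ]
[0.015  0.045  0.0151 0.045 ] [ -47.1 -137.3  132.9   42.5]
yaw now 0.7479
shift [ 0.0114 -0.0036  0.4606] turn [-0.      0.0003 -0.0017]
```

Emit:
arm_command([
  [0.6,[0.011,-0.0036,0.15],[0,0,0]],
  [0.6,[0.011,-0.0036,0.3],[0,0,0]],
  [0.6,[0.011,-0.0036,0.4],[0,0,0]],
  [0.6,[0.011,-0.0036,0.44],[0,0,0]],
  [0.6,[0.011,-0.0036,0.46],[0,0,0]],
  [0.6,[0.011,-0.0036,0.46],[0,0,0]],
  [0.6,[0.011,-0.0036,0.46],[0,0,0]],
])

```text
time: 2.32
tcp_pos: [0.5008, -0.1362, 0.0956]
tcp_rot: [2.922, 1.15, 0.004]
wrist_force: [0.2, -0.4, 0.6]
gripper_width: 0.0515
grasp_force: 0.0
```

Emit:
arm_command([
  [0.35,[0,0,0],[0,0,0]],
  [0.2,[0,0,0],[0,0,0]],
  [0.1,[0,0,0],[0,0,0]],
  [0,[0,0,0],[0,0,0]],
  [0,[0,0,0],[0,0,0]],
  [0,[0,0,0],[0,0,0]],
  [0,[0,0,0],[0,0,0]],
  [0,[0,0,0],[0,0,0]],
])

```text
time: 2.98
tcp_pos: [0.4997, -0.1354, 0.0942]
tcp_rot: [2.923, 1.152, -0.0]
wrist_force: [0.3, 0.4, 0.2]
gripper_width: -0.0
grasp_force: 0.0
```

The gripper shut on nothing, so I need to look.

```bash
python3 - <<'E'
from h import *
a=grab('top','t1.png'); b=grab('side','s1.png'); s=state();print(s['tcp_pos'],s['wrist_force'],s['gripper_width'],s['time'])
i=[cv2.resize(a['color'][215:315,310:435],(400,320)),cv2.resize(b['color'][105:230,310:435],(400,400))[:320]]
print(proj(b,s['tcp_pos']),proj(a,s['tcp_pos']))
i=[cv2.resize(a['color'][200:320,310:460],(400,320)),cv2.resize(b['color'][110:230,310:460],(400,320))]
cv2.imwrite('pics/c3.png',cv2.convertScaleAbs(np.hstack(i),alpha=1.4)[:,:,::-1])
E
```

```text
[ 0.49971234 -0.13540917  0.09416565] [-0.19286726 -0.54173928 -0.36116652] 0.00010266217956386223 3.0833
[[376.70701246 165.6202307 ]] [[378.08353661 262.83568347]]
```

View pics/c3.png

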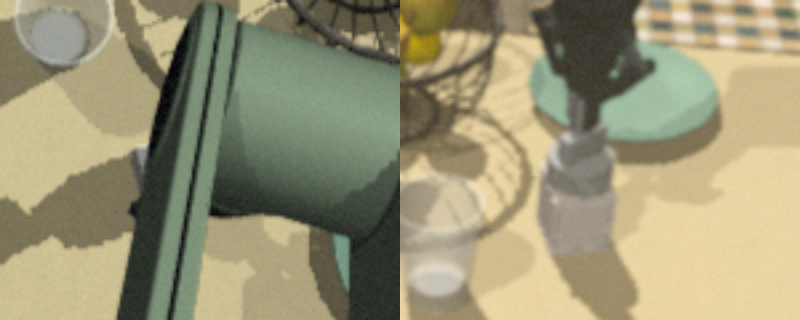

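```bash
python3 - <<'E'
from h import *
b=load('s1'); w=grab('wrist','w1.png'); s=state()
P=s['tcp_pos']; print(proj(w,[P,P+[0,0,.019],[.4994,-.1365,.115]]))
i=[cv2.resize(w['color'][110:310,217:417],(400,400),interpolation=2),cv2.resize(b['color'][135:185,350:400],(400,400),interpolation=2)]
cv2.imwrite('pics/c4.png',cv2.convertScaleAbs(np.hstack(i),alpha=1.7)[:,:,::-1])
E
```

```text
[[317.31054768 239.84242873]
 [317.28262751 255.40428308]
 [318.53345806 259.057912  ]]
```

View pics/c4.png

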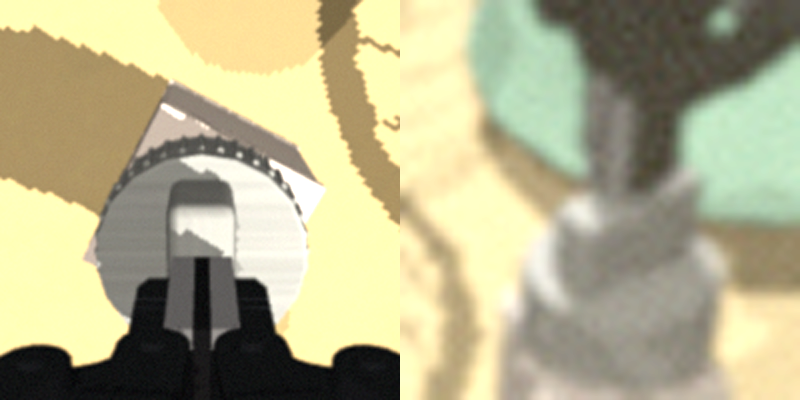

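The left panel shows the fingers shut over the rear of the bar with tips at crop (202,257). The right panel shows the fingers meeting the top of the bar at crop (635,190). I'll triangulate that fingertip.

```bash
python3 - <<'E'
from h import *
b=load('s1'); w=load('w1'); s=state(); P=s['tcp_pos']; t=R.from_rotvec(s['tcp_rot']).as_matrix()
fw=lambda p:(np.array(p,float)+.5)/2-.5+[217,110]
fs=lambda p:(np.array(p,float)-[400,0]+.5)/8-.5+[350,135]
pw=proj(w,[P+t@[0,0,-h] for h in(0,.02,.04)]);ps=proj(b,[P+t@[0,0,-h] for h in(0,.02,.04)])
print('axis wrist crop',((pw-[217,110])*2).round(0),'side crop',((ps-[350,135])*8+[400,0]).round(0))
def tri(u,v):
    (o,d),(p,e)=ray(w,[u]),ray(b,[v]); d,e=d[0],e[0]
    k=np.linalg.lstsq(np.c_[d,-e],p-o,rcond=None)[0]; A,B=o+k[0]*d,p+k[1]*e
    return (A+B)/2,np.linalg.norm(A-B)
for v in([635,190],[625,220]):
    X,g=tri(fw([202,257]),fs(v)); print('tip',X,'gap',g,'in tool',t.T@(X-P))
# height of bar's far end (tool +x end) top edge: wrist crop mid (203,205); side crop candidates
for v in([570,210],[585,205],[690,175]):
    X,g=tri(fw([203,205]),fs(v)); print('end',X,g)
(o,v)=ray(w,[[320,200]]); print('cam in tool',t.T@(o-P),t.T@v[0])
E
```

```text
axis wrist crop [[201. 260.]
 [201. 293.]
 [200. 335.]] side crop [[614. 245.]
 [620. 188.]
 [626. 129.]]
tip [ 0.50159901 -0.13026945  0.11614804] gap 0.010479616519498056 in tool [ 0.00487711 -0.0024821  -0.0219871 ]
tip [ 0.50097269 -0.13269316  0.10501867] gap 0.00534216729916333 in tool [ 0.00276699 -0.00113663 -0.01085757]
end [ 0.51540294 -0.1208855   0.11631711] 0.0013012170500613317
end [ 0.51344736 -0.12103173  0.11752592] 0.005693919499710219
end [ 0.4997823  -0.1214026   0.12535142] 0.035938122888017246
cam in tool [ 6.63150106e-02  1.20240001e-04 -1.62803873e-01] [-0.26613193  0.00726855  0.96394366]
```

The bar triangulates to where I measured it: its end is at (0.515, -0.121), 116 mm high. The real finger ends sit about 20 mm behind the reported TCP, just on top of the bar. I'll open, go about 18 mm lower in small steps while watching the force, and close again.

Emit:
arm_command([
  [0.5,[0,0,-0.04],[0,0,0]],
  [0.5,[0,0,-0.04],[0,0,0]],
  [0.5,[0,0,-0.04],[0,0,0]],
  [0.5,[0,0,-0.04],[0,0,0]],
  [0.5,[0,0,-0.04],[0,0,0]],
  [0.5,[0,0,0],[0,0,0]],
  [0.5,[0,0,0.02],[0,0,0]],
  [0.5,[0,0,0.04],[0,0,0]],
  [0.5,[0,0,0.04],[0,0,0]],
])

```text
time: 3.88
tcp_pos: [0.4986, -0.1351, 0.0826]
tcp_rot: [-2.921, -1.151, 0.004]
wrist_force: [-1.0, -0.1, -0.5]
gripper_width: 0.0428
grasp_force: 0.0
```

Emit:
arm_command([
  [0.5,[0,0,0.01],[0,0,0]],
  [0.5,[0,0,0.02],[0,0,0]],
  [0.5,[0,0,0.03],[0,0,0]],
  [0.5,[0,0,0.03],[0,0,0]],
  [0.5,[0,0,0.03],[0,0,0]],
])

```text
time: 4.3
tcp_pos: [0.4997, -0.1354, 0.0766]
tcp_rot: [2.923, 1.151, -0.0]
wrist_force: [-1.2, 0.2, -0.8]
gripper_width: 0.0425
grasp_force: 0.0
```

Emit:
arm_command([
  [0.35,[0,0,0],[0,0,0]],
  [0.2,[0,0,0],[0,0,0]],
  [0.1,[0,0,0],[0,0,0]],
  [0,[0,0,0],[0,0,0]],
  [0,[0,0,0],[0,0,0]],
  [0,[0,0,0],[0,0,0]],
  [0,[0,0,0],[0,0,0]],
  [0,[0,0,0],[0,0,0]],
])

```text
time: 4.97
tcp_pos: [0.4999, -0.1354, 0.0771]
tcp_rot: [2.923, 1.151, 0.001]
wrist_force: [-0.6, 1.5, 6.1]
gripper_width: 0.0145
grasp_force: 60.2
```

Emit:
arm_command([
  [0,[0,0,-0.03],[0,0,0]],
  [0,[0,0,-0.08],[0,0,0]],
  [0,[0,0,-0.15],[0,0,0]],
  [0,[0,0,-0.25],[0,0,0]],
  [0,[0,0,-0.3],[0,0,0]],
  [0,[0,0,-0.3],[0,0,0]],
  [0,[0,0,-0.3],[0,0,0]],
  [0,[0,0,-0.3],[0,0,0]],
])

```text
time: 5.63
tcp_pos: [0.4985, -0.1352, 0.1503]
tcp_rot: [-2.921, -1.151, 0.004]
wrist_force: [-0.4, 0.9, -3.2]
gripper_width: 0.0143
grasp_force: 59.2
```

```bash
python3 - <<'E'
from h import *
b=grab('side','s2.png'); w=grab('wrist','w2.png'); s=state(); print(s['tcp_pos'],s['wrist_force'],s['gripper_width'],s['moment'])
P=s['tcp_pos']; print((proj(w,[P])), proj(b,P))
i=[cv2.resize(w['color'][110:310,217:417],(400,400),interpolation=2),cv2.resize(b['color'][115:215,330:430],(400,400),interpolation=2)]
cv2.imwrite('pics/c5.png',cv2.convertScaleAbs(np.hstack(i),alpha=1.7)[:,:,::-1])
go([.492,.0918,.14],np.radians(43-15.2+5.9))
E
```

```text
[ 0.49862317 -0.13515912  0.15011591] [-0.03181662  0.05701453 -4.11489423] 0.014486329947604645 [-0.04819406  0.00736619 -0.0775018 ]
[[317.4782771  239.74532943]] [[379.40413095 145.28847165]]
yaw now 0.7505
shift [ 0.5999 -0.6819  0.0413] turn [-0.0017  0.0013  0.1034]
```

View pics/c5.png

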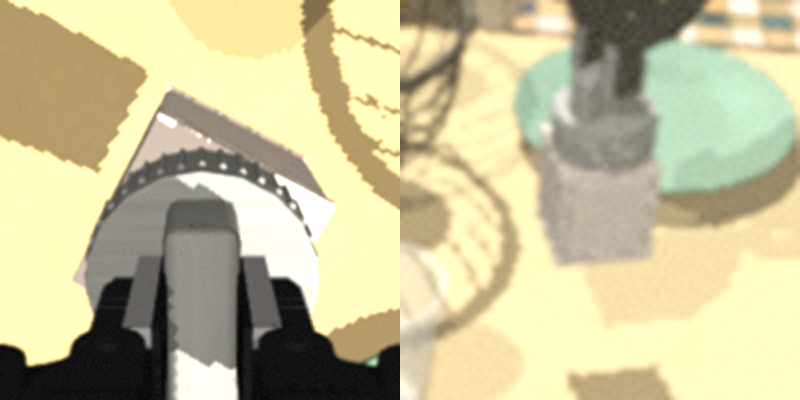

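The jar hangs upright from its bar, with body top-face corners at wrist crop (75,277), (158,116) and (333,205). I'll compute the jar's offset from the tool, and the stand's position from the screws in the earlier wrist image.

```bash
python3 - <<'E'
from h import *
w=load('w2'); s=state(); P=s['tcp_pos']; t=R.from_rotvec(s['tcp_rot']).as_matrix()
fw=lambda p:(np.array(p,float)+.5)/2-.5+[217,110]
x=plane(w,fw([[75,277],[158,116],[333,205]]),P[2]-.0771+.061); e=np.diff(x,axis=0)
c=(x[0]+x[2])/2; print('jar',c,'tool',t.T@(c-P),np.linalg.norm(e,axis=1),np.degrees(np.arctan2(e[:,1],e[:,0])))
d=load('w0'); hsv=cv2.cvtColor(d['color'],cv2.COLOR_RGB2HSV)
S=[]
for u,v in((148,87),(201,3),(57,28)):
    a,b=max(0,v-8),u-8; q=hsv[a:v+8,b:u+8].astype(int); m=(q[:,:,1]<90)&(q[:,:,2]>60)
    yy,xx=np.nonzero(m); S.append([xx.mean()+b,yy.mean()+a]); print(m.sum(),xx.min()+b,xx.max()+b,yy.min()+a,yy.max()+a)
x=plane(d,S,.036); print(S,x,'ctr',(x[1]+x[2])/2); e=np.array([x[1]-x[0],x[2]-x[0]])
print(np.linalg.norm(e,axis=1),np.degrees(np.arctan2(e[:,1],e[:,0])))
E
```

```text
jar [ 0.49789575 -0.13594305  0.13401591] tool [-0.00103654  0.0001226   0.01610169] [0.05280188 0.05425682] [ 15.16456802 -74.37944568]
72 143 152 83 92
52 196 206 0 5
33 61 64 23 32
[[np.float64(147.72222222222223), np.float64(87.45833333333333)], [np.float64(200.80769230769232), np.float64(2.1153846153846154)], [np.float64(62.75757575757576), np.float64(27.424242424242422)]] [[0.44922356 0.03934769 0.036     ]
 [0.54308882 0.04797383 0.036     ]
 [0.4379571  0.1368427  0.036     ]] ctr [0.49052296 0.09240827 0.036     ]
[0.09426079 0.09814383] [ 5.25068715 96.59182126]
```

```bash
python3 - <<'E'
from h import *
go([.4928,.0926,.150],np.radians(33.5))
E
```

```text
yaw now 0.7505
shift [ 0.6043 -0.6821  0.0013] turn [-0.0017  0.0013  0.1056]
```

Emit:
arm_command([
  [0,[0.03,-0.034,0],[0,0,0.005]],
  [0,[0.09,-0.102,0],[0,0,0.015]],
  [0,[0.18,-0.203,0],[0,0,0.031]],
  [0,[0.28,-0.316,0],[0,0,0.049]],
  [0,[0.38,-0.429,0],[0,0,0.066]],
  [0,[0.47,-0.531,0],[0,0,0.082]],
  [0,[0.54,-0.61,0],[0,0,0.094]],
  [0,[0.58,-0.655,0],[0,0,0.101]],
  [0,[0.604,-0.682,0],[0,0,0.1055]],
  [0,[0.604,-0.682,0],[0,0,0.1055]],
])

```text
time: 6.57
tcp_pos: [0.4934, 0.0936, 0.1508]
tcp_rot: [-3.007, -0.909, 0.002]
wrist_force: [0.9, 0.1, -3.5]
gripper_width: 0.0146
grasp_force: 59.2
```

Emit:
arm_command([
  [0,[0,0,0],[0,0,0]],
  [0,[0,0,0],[0,0,0]],
  [0,[0,0,0],[0,0,0]],
])

```text
time: 6.82
tcp_pos: [0.4939, 0.0911, 0.1515]
tcp_rot: [3.008, 0.903, -0.001]
wrist_force: [0.3, -0.2, -3.3]
gripper_width: 0.0143
grasp_force: 59.2
```

```bash
python3 - <<'E'
from h import *
s=state(); print(s['tcp_pos'],s['wrist_force'],s['time'],s['gripper_width'],s['joint_positions'])
go([.4928,.0926,.122],np.radians(33.5))
w=grab('wrist','w3.png')
P=s['tcp_pos']; t=R.from_rotvec(s['tcp_rot']).as_matrix()
C=np.array([.492,.092]); y=np.radians(5.9)
Q=[[*(C+R.from_euler('z',y).as_matrix()[:2,:2]@[a,b]),.036] for a in(-.048,.048) for b in(-.048,.048)]
print('pred screws',proj(w,Q))
E
```

```text
[0.49386597 0.09109652 0.15150567] [ 0.299222   -0.2436787  -3.31221432] 6.8167 0.014250468035868507 [ 1.59833155e-01  2.52687145e-01  1.81631785e+00 -5.52007887e-04
  1.07303461e+00  1.14740875e+00]
yaw now 0.5835
shift [-0.0002 -0.0074  0.118 ] turn [ 0.0002  0.0004 -0.0008]
pred screws [[338.02913943 259.17851637]
 [240.51030557 212.09665903]
 [392.81048432 165.46588919]
 [289.64676241 110.57999951]]
```

```bash
python3 - <<'E'
from h import *
d=load('w3'); s=state(); print(s['tcp_pos'],s['joint_velocities'].round(4)); hsv=cv2.cvtColor(d['color'],cv2.COLOR_RGB2HSV)
S=[]
for u,v in((393,165),(290,111),(240,212)):
    a,b=v-10,u-10; q=hsv[a:v+10,b:u+10].astype(int); m=((q[:,:,1]<90)&(q[:,:,2]>60)).astype(np.uint8)
    n,l,st,c=cv2.connectedComponentsWithStats(m); print([(c[i]+[b,a]).round(1).tolist()+[int(st[i,4])] for i in range(1,n) if st[i,4]>8])
go([.4928,.0926,.122],np.radians(33.5))
E
```

```text
[0.49392191 0.09114996 0.15159678] [-0.0005 -0.0029 -0.0027  0.0034  0.0005 -0.0017]
[[392.0, 165.0, 104]]
[[289.2, 110.3, 119]]
[[240.0, 211.5, 91]]
yaw now 0.5833
shift [-0.0005 -0.0073  0.1184] turn [ 0.0001  0.0002 -0.0009]
```

Emit:
arm_command([
  [0,[0,-0.007,0.02],[0,0,0]],
  [0,[0,-0.007,0.06],[0,0,0]],
  [0,[0,-0.007,0.1],[0,0,0]],
  [0,[0,-0.007,0.12],[0,0,0]],
  [0,[0,-0.007,0.12],[0,0,0]],
  [0,[0,-0.007,0.12],[0,0,0]],
  [0,[0,-0.007,0.12],[0,0,0]],
])

```text
time: 7.45
tcp_pos: [0.4932, 0.0937, 0.1218]
tcp_rot: [3.008, 0.906, 0.001]
wrist_force: [0.3, -0.2, -3.2]
gripper_width: 0.0144
grasp_force: 59.2
```

```bash
python3 - <<'E'
from h import *
go([.4928,.0926,.087],np.radians(33.5)); s=state(); print(s['tcp_pos'],s['wrist_force'])
w=grab('wrist','w4.png')
cv2.imwrite('pics/c6.png',cv2.convertScaleAbs(cv2.resize(w['color'][90:290,197:437],(792,660)[:2] if 0 else (720,600),interpolation=2),alpha=1.5)[:,:,::-1])
E
```

```text
yaw now 0.5848
shift [-0.0039  0.0029  0.139 ] turn [ 0.0001 -0.0002  0.0001]
[0.49319328 0.09373375 0.12175543] [ 0.29656032 -0.22888242 -3.19318167]
```

Emit:
arm_command([
  [0,[-0.002,0.002,0.01],[0,0,0]],
  [0,[-0.002,0.002,0.025],[0,0,0]],
  [0,[-0.002,0.002,0.04],[0,0,0]],
  [0,[-0.002,0.002,0.05],[0,0,0]],
  [0,[-0.002,0.002,0.055],[0,0,0]],
  [0,[-0.002,0.002,0.055],[0,0,0]],
])

```text
time: 8.0
tcp_pos: [0.4926, 0.093, 0.1075]
tcp_rot: [3.008, 0.906, -0.001]
wrist_force: [0.2, 1.2, -3.5]
gripper_width: 0.0145
grasp_force: 59.2
```

```bash
python3 - <<'E'
from h import *
eyes.get_image('top'); go([.4928,.0926,.087],np.radians(33.5)); s=state(); print(s['tcp_pos'],s['wrist_force'],s['moment'])
E
```

```text
yaw now 0.5848
shift [-0.0005  0.0016  0.083 ] turn [-0.0001  0.0002  0.0001]
[0.49269942 0.0930022  0.10774278] [-0.30342747  0.16242277 -3.26698242] [-0.04355165 -0.00693161 -0.0232381 ]
```

Jar bottom is at about 31 mm, already inside the mouth with no side force. I'll keep lowering.

Emit:
arm_command([
  [0,[0,0.001,0.015],[0,0,0]],
  [0,[0,0.001,0.03],[0,0,0]],
  [0,[0,0.001,0.045],[0,0,0]],
  [0,[0,0.001,0.06],[0,0,0]],
  [0,[0,0.001,0.068],[0,0,0]],
  [0,[0,0.001,0.068],[0,0,0]],
  [0,[0,0.001,0.068],[0,0,0]],
])

```text
time: 8.63
tcp_pos: [0.4928, 0.0928, 0.0908]
tcp_rot: [3.008, 0.906, -0.001]
wrist_force: [0.0, -0.1, -3.5]
gripper_width: 0.0143
grasp_force: 59.2
```

Emit:
arm_command([
  [0,[0,0,0.005],[0,0,0]],
  [0,[0,0,0.01],[0,0,0]],
  [0,[0,0,0.014],[0,0,0]],
  [0,[0,0,0.014],[0,0,0]],
  [0,[0,0,0.014],[0,0,0]],
])

```text
time: 9.05
tcp_pos: [0.4929, 0.0928, 0.0874]
tcp_rot: [3.008, 0.906, -0.0]
wrist_force: [-0.2, -1.0, -2.2]
gripper_width: 0.0144
grasp_force: 59.2
```

Emit:
arm_command([
  [0,[0,0,0.002],[0,0,0]],
  [0,[0,0,0.004],[0,0,0]],
  [0,[0,0,0.004],[0,0,0]],
  [0,[0,0,0.004],[0,0,0]],
])

```text
time: 9.38
tcp_pos: [0.4931, 0.0929, 0.0871]
tcp_rot: [3.008, 0.905, 0.001]
wrist_force: [-1.6, -0.1, 4.6]
gripper_width: 0.0145
grasp_force: 60.1
```

Emit:
arm_command([
  [0,[0,-0.0005,0.003],[0,0,-0.05]],
  [0,[0,-0.001,0.003],[0,0,-0.1]],
  [0,[0,-0.001,0.003],[0,0,-0.15]],
  [0,[0,-0.0015,0.003],[0,0,-0.2]],
  [0,[0,-0.0015,0.003],[0,0,-0.25]],
  [0,[-0.0005,-0.002,0.003],[0,0,-0.3]],
  [0,[-0.001,-0.0025,0.003],[0,0,-0.35]],
  [0,[-0.001,-0.0025,0.003],[0,0,-0.4]],
  [0,[-0.001,-0.0026,0.003],[0,0,-0.45]],
  [0,[-0.001,-0.0026,0.003],[0,0,-0.45]],
])

```text
time: 10.22
tcp_pos: [0.4925, 0.0937, 0.0871]
tcp_rot: [-2.507, -1.893, -0.002]
wrist_force: [-3.2, 1.3, 9.8]
gripper_width: 0.0145
grasp_force: 60.9
```

```bash
python3 - <<'E'
from h import *
s=state(); print(s['tcp_pos'],s['wrist_force'],s['moment'],s['joint_positions'][5]); go([.4928,.0926,.087],.585+1.4)
E
```

```text
[0.49246247 0.09371031 0.08710542] [-3.19438803  1.33860642  9.83497191] [0.30941587 0.6873587  0.06155854] 0.4411319069247795
yaw now 1.2933
shift [-0.0039  0.0025  0.0004] turn [ 0.0006 -0.0007 -0.4403]
```

Emit:
arm_command([
  [0,[0,-0.0005,0],[0,0,-0.05]],
  [0,[0,-0.001,0],[0,0,-0.1]],
  [0,[0,-0.001,0],[0,0,-0.15]],
  [0,[0,-0.0015,0],[0,0,-0.2]],
  [0,[0,-0.0015,0],[0,0,-0.25]],
])

```text
time: 10.63
tcp_pos: [0.4918, 0.0937, 0.0871]
tcp_rot: [-2.088, -2.347, -0.001]
wrist_force: [-5.2, 0.9, 10.7]
gripper_width: 0.0144
grasp_force: 61.1
```

```bash
python3 - <<'E'
from h import *
s=state(); print(s['tcp_pos'],s['wrist_force'],s['moment'],s['joint_torque'][5])
go([.4928,.0926,.087],.585+1.42)
E
```

```text
[0.49176715 0.093688   0.08711635] [-5.23641684  0.928367   10.70609477] [ 0.1226583   0.86055169 -0.19900012] 0.6042849272489548
yaw now 1.6873
shift [-0.0048  0.0036  0.0005] turn [ 0.0003 -0.0005 -0.2023]
```

Emit:
arm_command([
  [0,[0,-0.0015,0],[0,0,-0.05]],
  [0,[0,-0.002,0],[0,0,-0.1]],
  [0,[0,-0.0025,0],[0,0,-0.15]],
  [0,[0,-0.003,0],[0,0,-0.2]],
  [0,[0,-0.003,0],[0,0,-0.225]],
  [0,[0,-0.003,0],[0,0,-0.225]],
  [0,[0,-0.003,0],[0,0,-0.225]],
])

```text
time: 11.22
tcp_pos: [0.4909, 0.0937, 0.0871]
tcp_rot: [-1.647, -2.675, -0.001]
wrist_force: [-3.9, 2.1, 11.1]
gripper_width: 0.0141
grasp_force: 61.1
```

```bash
python3 - <<'E'
from h import *
s=state(); print(s['tcp_pos'],s['wrist_force'],s['moment'],s['joint_torque'][5],s['gripper_width'])
go([.4928,.0926,.087],.585+1.42)
E
```

```text
[0.49093519 0.09365539 0.08713225] [-3.9308227   2.12058609 11.05417161] [0.23312156 0.95690077 0.02007315] -0.0023744237842038274 0.01410745506009937
yaw now 2.0375
shift [-0.0071  0.0048  0.0005] turn [ 0.0003 -0.0005  0.0207]
```

Emit:
arm_command([
  [0,[0,0,-0.005],[0,0,0]],
  [0,[0,0,-0.01],[0,0,0]],
  [0,[0,0,-0.02],[0,0,0]],
  [0,[0,0,-0.03],[0,0,0]],
  [0,[0,0,-0.03],[0,0,0]],
  [0,[0,0,-0.03],[0,0,0]],
])

```text
time: 11.72
tcp_pos: [0.4912, 0.0933, 0.0933]
tcp_rot: [-1.647, -2.675, -0.0]
wrist_force: [-0.5, 1.1, -0.0]
gripper_width: 0.0146
grasp_force: 59.6
```

```bash
python3 - <<'E'
from h import *
s=state(); print(s['tcp_pos'],s['wrist_force'],s['moment'],s['gripper_width'])
E
```

```text
[0.49119792 0.09330581 0.09326603] [-0.48550825  1.1324989  -0.01631488] [ 0.16448418  0.29110763 -0.00713716] 0.014595360591387297
```

Emit:
arm_command([
  [0,[0,0,-0.015],[0,0,0]],
  [0,[0,0,-0.035],[0,0,0]],
  [0,[0,0,-0.06],[0,0,0]],
  [0,[0,0,-0.085],[0,0,0]],
  [0,[0,0,-0.11],[0,0,0]],
  [0,[0,0,-0.135],[0,0,0]],
  [0,[0,0,-0.15],[0,0,0]],
  [0,[0,0,-0.15],[0,0,0]],
  [0,[0,0,-0.15],[0,0,0]],
  [0,[0,0,-0.15],[0,0,0]],
])

```text
time: 12.55
tcp_pos: [0.491, 0.0932, 0.1305]
tcp_rot: [-1.647, -2.675, 0.001]
wrist_force: [-0.3, -0.8, -0.3]
gripper_width: 0.0146
grasp_force: 59.6
```

```bash
python3 - <<'E'
from h import *
b=grab('side','s9.png'); w=grab('wrist','w9.png'); s=state(); print(s['tcp_pos'],s['wrist_force'],s['gripper_width'])
go([.4928,.0926,.130],s['time']*0+2.0375)
i=[cv2.resize(w['color'][90:310,207:427],(400,400),interpolation=2),cv2.resize(b['color'][195:295,330:430],(400,400),interpolation=2)]
cv2.imwrite('pics/c7.png',cv2.convertScaleAbs(np.hstack(i),alpha=1.6)[:,:,::-1])
print((proj(b,[[.492,.092,.094],[.492,.092,.010]])-[330,195])*4+[400,0])
E
```

```text
[0.49094618 0.09316348 0.1303141 ] [ 0.12216946 -0.00877285 -0.15948833] 0.014831202254156878
yaw now 2.0378
shift [-0.0054  0.0056  0.0013] turn [-0.0005 -0.0001  0.0002]
[[597.52897725 159.1441765 ]
 [581.72442224 276.40320725]]
```

View pics/c7.png

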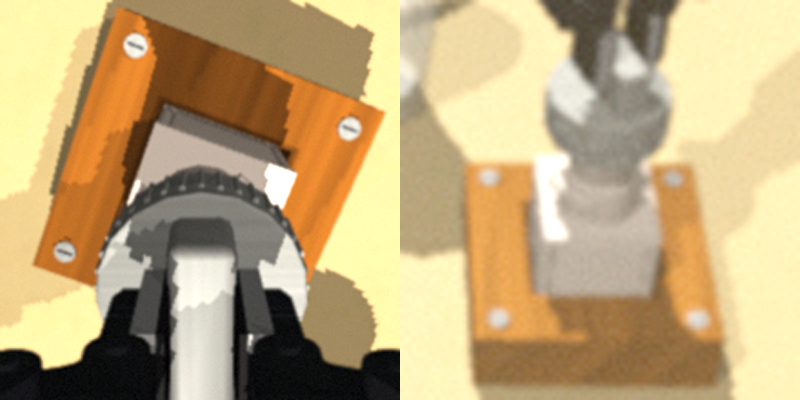

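The jar sits down in the socket. The cap is held level above the open mouth with about 23 mm of air and is centred to within about 1 mm. Handing in.

```bash
python3 -c "
from rig import ticket
print(ticket.hand_in())"
```

```text
the job is handed in; nothing more can be done
None
```

The jar stands fully home in the socket, and its cap is unscrewed and held level about 23 mm above the open mouth. The job was handed in at about 12.6 s; the hand-in gave no verdict.

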